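# Stand the fallen oil can back in its drip dish

## Task

An oil can has toppled over and leans on the fire brick, and a steel offcut has been left in the drip dish where the can belongs. Put the offcut into the offcut bin so that it lies flat on the bin's floor, then stand the oil can upright in the drip dish, setting it down gently, and let go of it. Do not disturb the flux tin, the disc stand or the hammer.

Things in the scene. Friction and masses are not known exactly. Their poses are not given: they have to be found in the camera images.
- oil_can: steel oil can, 198 mm tall, 0.35 kg: square body 64 x 64 mm, 105 mm high, shoulder to 116 mm, round black neck 28 mm across from 116 to 160 mm, thin spout to 198 mm. Origin: centre of the underside; z runs up its axis to the spout. At the start a base edge is on the bench, its +x face lies on the brick's edge, the axis rises 26 degrees from level, spout over the brick
- neck (a point): point on the oil can's axis in the middle of the round neck, 142 mm above its underside, a good place to grip; same axes as the can
- drip_dish: shallow round aluminium dish fixed to the bench, where the oil can belongs: 150 mm across inside the foot, 158 mm across the rim, rim 10 mm high, wall 4 mm, inner floor 4 mm above the bench. Origin: centre of the underside, on the bench
- offcut: offcut of square steel tube, 110 mm long (its x axis), 30 x 30 mm in section with 3 mm walls, about 0.25 kg, lying in the drip dish at the start. Origin: centre of its underside; point offcut_mid is its middle
- offcut_mid (a point): middle of the offcut, 15 mm above its underside; same axes as the offcut
- offcut_bin: open-topped rectangular grey sheet-metal bin fixed to the bench, 210 mm (its x) by 150 mm (its y) outside and 45 mm high, walls and floor 4 mm thick. Origin: centre of its underside
- brick: pale fire brick fixed to the bench, 114 mm (x) by 230 mm (y) and 40 mm high. Origin: centre of its underside; the can leans on the upper edge of its -x face, pointing along the brick's +x
- flux_tin: small open aluminium tin of flux, 72 mm in diameter, 42 mm high, a bystander. Origin: centre of its underside
- disc_stand: wooden board 110 mm (x) by 260 mm (y) by 18 mm with two upright dowels, 148 mm high in all, holding piles of abrasive discs 104 mm across, a bystander. Origin: centre of its underside
- hammer: hammer 260 mm long lying on the bench, handle to its -x, a bystander. Origin: its underside, near the middle of its length
Not all that is in view belongs to the job. Of the things like the drip_dish, leave any that is blue or green; of the rest the larger one is meant.

How it is judged:
On the way, in this order (a step that is already met when the one before it is completed fails the run):
1. the offcut lies flat on the floor of the offcut bin while the oil can is not yet upright (horizontal distance between offcut_mid and offcut_bin below 0.088 m and z of offcut_mid in the frame of offcut_bin below 0.026 m and angle between offcut's own x axis and vertical above 1.45 rad and contact force between the fingers and offcut below 0.1 N and angle between oil_can's own z axis and vertical above 0.6 rad), for 0.2 s.
2. the oil can stands upright in the drip dish (angle between oil_can's own z axis and vertical below 0.06 rad and horizontal distance between oil_can and drip_dish below 0.04 m and z of oil_can in the frame of drip_dish below 0.008 m), for 0.2 s.
At the end, for the whole second after the job is handed in: The oil can stands released and at rest on the drip dish's floor, upright within 0.06 rad, its axis within 40 mm of the dish's centre; the offcut lies at rest flat on the bin's floor (its middle within 88 mm of the bin's centre) (all of step 2 and linear speed of each of oil_can, offcut below 0.02 m/s and horizontal distance between offcut_mid and offcut_bin below 0.088 m and z of offcut_mid in the frame of offcut_bin below 0.026 m and angle between offcut's own x axis and vertical above 1.45 rad); the robot touches nothing.
It fails at once if the oil can is dropped or banged down into the dish (comes down to its floor faster than 0.4 m/s) (horizontal distance between oil_can and drip_dish below 0.06 m and z of oil_can in the frame of drip_dish below 0.018 m and linear speed of oil_can above 0.4 m/s).
It fails at once if the flux tin is disturbed (moved over 20 mm) (distance of flux_tin from where it was at the start of the episode above 0.02 m).
It fails at once if the disc stand is disturbed (moved over 20 mm) (distance of disc_stand from where it was at the start of the episode above 0.02 m).
It fails at once if the hammer is disturbed (moved over 30 mm) (distance of hammer from where it was at the start of the episode above 0.03 m).
It also fails if it takes over 61 s, if anything falls off the work surface, if the arm or the gripper's body presses on something with over 40 N, if the wrist force passes 120 N, or if a joint passes its speed limit or range.

## Robot

A 6-joint arm with a two-finger parallel gripper is mounted at the origin on the work surface. World frame = base frame: x ahead of the robot, y to its left, z up, the work surface at z = 0. Lengths are in m, angles in rad, forces in N, time in s.
With the tool pointing down it reaches from about 0.275 to 0.975 m from the base axis. Payload 8.4 kg.
Tool frame: the origin (TCP) lies on the front face of the gripper's body, between the roots of the fingers; the fingertips stand 88 mm ahead of it and the grasp point (between the pads) lies 69 mm ahead of it; z points along the fingers, x is the direction in which the jaws open and shut, and the axes are right-handed (so a half turn about z gives the same grasp; the last joint's range is limited). The gripper opens to 92 mm and grips with 3 to 60 N. Pads are 20 mm wide; open, the fingers measure 128 mm over their backs; the gripper's body (75 mm by 189 mm) begins 69 mm behind the grasp point.
Start: joints at [1.286, 0.353, 1.633, -0, 1.155, -0.002], TCP at [0.174, 0.6, 0.303] pointing down, gripper open.
Joint ranges: [-2.63, 2.63], [-0.92, 2.1], [0.06, 2.66], [-1.3, 4.44], [0, 2.69], [-3.02, 3.02]. Speed limits (rad/s): [2.22, 2.22, 2.79, 3.14, 3.14, 3.14].

## Interface

Orientations are given as a unit quaternion [w, x, y, z].
In Python, from cell import arm, cams gives the robot as it stands. The module is installed in compiled form; this text tells all that it offers. Calls block until the motion is done:
- arm.move_to(position, orientation): joint-space move of the TCP to a pose.
- arm.move_linear(position, velocity=0.15, attitude=None, contact_N=None): straight line of the TCP; attitude=None keeps the orientation; velocity is the mean speed in m/s. With contact_N (N) it stops when the force on the tool has changed by that much, and returns True; else False.
- arm.movej(angles): joint-space move.
- arm.gripper_to(opening): finger opening in m; the grip force is fixed at half the most; returns when the fingers have stopped.
- arm.sleep(seconds).
- arm.ik(position, orientation): joint angles nearest the present ones, or None.
- arm.observe(): the state.
- cams.read_camera(name): name is "scene" or "top" or "wrist"; returns a dict with "frame" (480x640x3 uint8, red, green, blue), "z_map" (480x640 float32, m along the optical axis (not along the pixel's ray), 0 where there is no reading), "mtx" (3x3 intrinsics, pixels), "D" ([k1, k2, p1, p2, k3] as OpenCV has them; the pictures are not rectified), "T" (4x4, takes a point from camera to world coordinates); the wrist camera has in their place "tool_from_camera" (4x4, takes a point from camera to tool coordinates, whose origin is the TCP and whose axes are the tool frame's). Camera axes: x right, y down, z forward; pixel columns grow to the right and rows downward; lengths in m; the calibration is good to about 2 mm. A picture is of the moment at which its call begins: read the wrist's pose just before it.
A pose or a line that the arm cannot do raises arm.MotionError and nothing moves.
- arm.sign_off(): hands the job in, once; it reports no verdict.
The state is a dict: "time": time; "joint_positions": joint angles; "qvel": joint speeds; "effort": joint torques, N m; "eef_pos": TCP position; "eef_rot": TCP orientation; "contact_force": force on the tool from outside, world axes, zero at the start; "ft_torque": the same for the moment, N m; "gripper_width": finger opening in m.
Only numpy, scipy, OpenCV 4.12 (cv2) and the standard library are available. Lean on these libraries where they do the work, as an engineer would, in place of code of your own. Each camera call takes 0.05 s, during which the arm holds its last target. There are 200 camera calls.

## Working session

There is one attempt and no reset: what is moved stays moved. The work goes in short steps, each a Python script; the robot and the scene stay as the last script left them, time stands still between calls to the robot, and variables do not carry over. Pictures are saved under pics/ and viewed, about 8 in all and at most 12, crops included, and the job is handed in when it is done.

```bash
mkdir -p pics; cat > h.py <<'E'
import numpy as np, cv2, pickle
from cell import arm, cams
def snap(n):
    s=arm.observe(); c=cams.read_camera(n); c=dict(c)
    if n=="wrist":
        from scipy.spatial.transform import Rotation as R
        q=s["eef_rot"]; T=np.eye(4); T[:3,:3]=R.from_quat([q[1],q[2],q[3],q[0]]).as_matrix(); T[:3,3]=s["eef_pos"]
        c["T"]=T@np.array(c["tool_from_camera"])
    return c
def save(c,f): cv2.imwrite(f,c["frame"][:,:,::-1])
def cloud(c):
    "world xyz per pixel (480x640x3), nan where no depth"
    z=np.array(c["z_map"]); h,w=z.shape
    u,v=np.meshgrid(np.arange(w),np.arange(h))
    p=cv2.undistortPoints(np.stack([u,v],-1).reshape(-1,1,2).astype(np.float64),np.array(c["mtx"]),np.array(c["D"])).reshape(h,w,2)
    P=np.dstack([p*z[...,None],z]); T=np.array(c["T"]); P=P@T[:3,:3].T+T[:3,3]
    P[z<=0]=np.nan
    return P
E
python3 - <<'E'
from h import *
for n in ("top","scene"):
    c=snap(n); save(c,f"pics/{n}0.png"); pickle.dump(c,open(n+"0.pkl","wb"))
print(arm.observe()["time"], np.array(c["T"]))
E
```

```text
0.1 [[ 0.72424238  0.57643328 -0.37841465  0.8899991 ]
 [ 0.68941348 -0.61606046  0.38102305 -0.35015722]
 [-0.01349194 -0.5368372  -0.84357797  0.90455236]
 [ 0.          0.          0.          1.        ]]
```

View pics/top0.png

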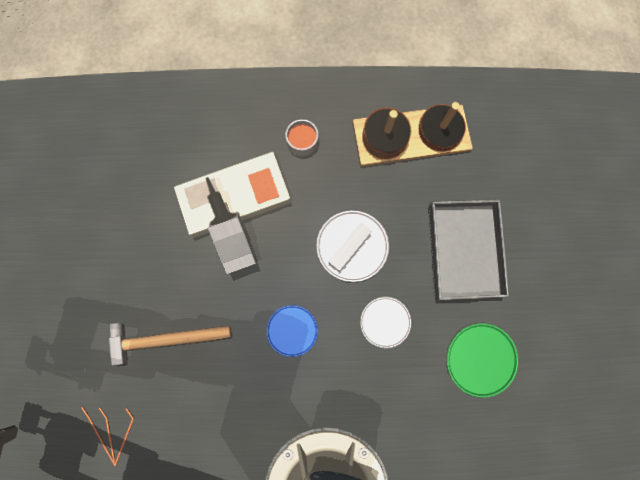

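View pics/scene0.png

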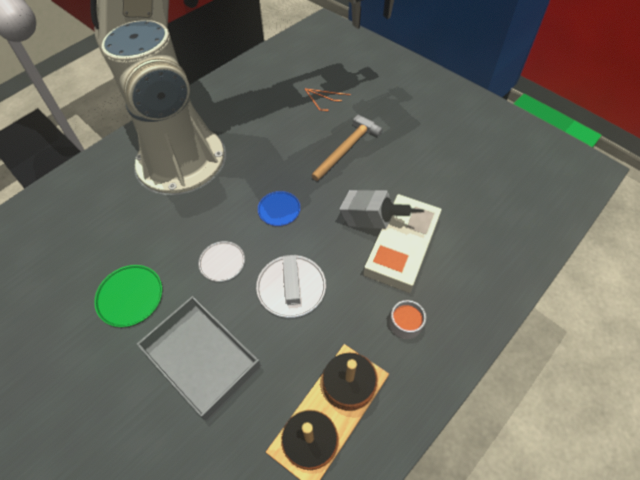

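The top view shows these dish candidates: large white (353,246) holding the offcut, small white (386,322), blue (292,331) and green (482,360). I choose the large white one at (353,246). The can is at (230,235), the brick at (232,193) and the bin at (468,250). Next I measure them using depth.

```bash
python3 - <<'E'
from h import *
C={n:pickle.load(open(n+"0.pkl","rb")) for n in ("top","scene")}
def rect(P): 
    r=cv2.minAreaRect((P[:,:2]*1000).astype(np.float32)); return np.round(r[0],1),np.round(r[1],1),round(r[2],1),len(P)
def region(P,c,r): return np.hypot(P[...,0]-c[0],P[...,1]-c[1])<r
Pt=cloud(C["top"])
pix=dict(dish=(353,246),bin=(468,250),brick=(270,185),can=(230,235),tin=(302,137),stand=(412,135),hammer=(180,338))
cen={k:Pt[v[1],v[0]] for k,v in pix.items()}
for k,v in cen.items(): print(k,v.round(3))
for n in C:
    P=cloud(C[n]); z=P[...,2]; F=C[n]["frame"].astype(int)
    print("==",n,"bench z",np.nanmedian(z[region(P,cen["dish"],.15)&~region(P,cen["dish"],.1)]))
    print("offcut",rect(P[region(P,cen["dish"],.07)&(z>.025)&(z<.05)]),np.nanmedian(z[region(P,cen["dish"],.07)&(z>.025)]))
    q=P[region(P,cen["dish"],.1)&(z>.003)&(z<.02)]; print("dish",np.array(cv2.minEnclosingCircle((q[:,:2]*1000).astype(np.float32))[0]),cv2.minEnclosingCircle((q[:,:2]*1000).astype(np.float32))[1])
    print("bin",rect(P[region(P,cen["bin"],.15)&(z>.036)&(z<.055)]))
    print("brick",rect(P[region(P,cen["brick"],.16)&(z>.035)&(z<.043)&(F.min(-1)>130)]))
    near=region(P,cen["can"],.2)
    neck=near&(z>.06)&(F.max(-1)<70); print("neck",neck.sum(),np.nanmean(P[neck],0))
    q=P[neck]; d=q-q.mean(0); print(" pca",np.linalg.svd(d,full_matrices=0)[2][0], q.min(0),q.max(0))
    body=near&(z>.05)&(F.max(-1)>=70)&(F.max(-1)-F.min(-1)<25)
    q=P[body]; print(" body",len(q),rect(q),q[:,2].max())
E
```

```text
dish [ 0.509 -0.066  0.033]
bin [ 0.5   -0.323  0.004]
brick [0.645 0.111 0.038]
can [0.527 0.186 0.093]
tin [0.76  0.041 0.021]
stand [ 0.763 -0.208  0.019]
hammer [0.321 0.303 0.022]
== top bench z -5.902273695146398e-05
offcut (array([509.9, -57.9]), array([ 30.2, 109.8]), 49.7, 728) 0.034003694372804816
dish [509.36532593 -65.58656311] 99.88636779785156
bin (array([ 498.4, -314.8]), array([211.5, 152.1]), 0.7, 845)
brick (array([663.9, 127.4]), array([144.1, 310.2]), 30.8, 2925)
neck 0 [nan nan nan]<stdin>:18: RuntimeWarning: Mean of empty slice
<stdin>:19: RuntimeWarning: Mean of empty slice.
  ret = um.true_divide(
Traceback (most recent call last):
IndexError: index 0 is out of bounds for axis 0 with size 0
```

```bash
python3 - <<'E' 2>&1 | grep -v Warn
from h import *
C={n:pickle.load(open(n+"0.pkl","rb")) for n in ("top","scene")}
for n,b in (("top",(160,140,140,150)),("scene",(320,170,130,130))):
    c=C[n]; P=cloud(c); z=P[...,2]; F=c["frame"].astype(int)
    x,y,w,h=b
    if n=="top":
        vis=cv2.resize(c["frame"][y:y+h,x:x+w,::-1],None,fx=4,fy=4); A=vis
        for v,u in ((185,210),(205,217),(212,221),(220,224),(240,230),(262,238)): print(u,v,P[v,u].round(3),F[v,u])
    else:
        B=cv2.resize(c["frame"][y:y+h,x:x+w,::-1],None,fx=4,fy=4)
        for v,u in ((209,375),(209,395),(209,403),(211,415)): print(u,v,P[v,u].round(3),F[v,u])
    # grid of points in can region: plane fits
    d=np.hypot(P[...,0]-.509,P[...,1]+.066)
    # dish rim circle fit from white pixels
    m=((F.min(-1)>140)&(d<.1)&(z<.02)&(z>-.005)).astype(np.uint8)
    cn=max(cv2.findContours(m,0,cv2.CHAIN_APPROX_NONE)[0],key=cv2.contourArea)[:,0]
    q=P[cn[:,1],cn[:,0]]; q=q[np.isfinite(q[:,0])]
    A2=np.c_[2*q[:,:2],np.ones(len(q))]; s=np.linalg.lstsq(A2,(q[:,:2]**2).sum(1),rcond=None)[0]; print("dish",n,s[:2],np.sqrt(s[2]+s[0]**2+s[1]**2))
    m=(np.hypot(P[...,0]-.527,P[...,1]-.186)<.2)&(z>.052)
    q=P[m]; f=F[m]
    if n=="top": print(len(q), q.min(0),q.max(0)); np.save("canq.npy",np.c_[q,f])
cv2.imwrite("pics/crop.png",np.hstack([A[:520,:400],B[:520,:400]]))
E
```

```text
210 185 [0.627 0.225 0.111] [77 74 68]
217 205 [0.587 0.212 0.102] [83 79 72]
221 212 [0.574 0.204 0.096] [78 77 69]
224 220 [0.557 0.197 0.098] [76 73 66]
230 240 [0.518 0.187 0.086] [168 163 155]
238 262 [0.475 0.174 0.066] [199 192 185]
dish top [ 0.51483349 -0.06618592] 0.07842872739120002
2283 [0.45360902 0.13936689 0.05213763] [0.64170017 0.23680014 0.12030899]
375 209 [0.555 0.167 0.103] [168 168 164]
395 209 [0.586 0.201 0.098] [61 62 56]
403 209 [0.604 0.206 0.109] [60 61 56]
415 211 [0.626 0.221 0.107] [66 65 60]
dish scene [ 0.51345435 -0.06790205] 0.06665403952448218
```

View pics/crop.png

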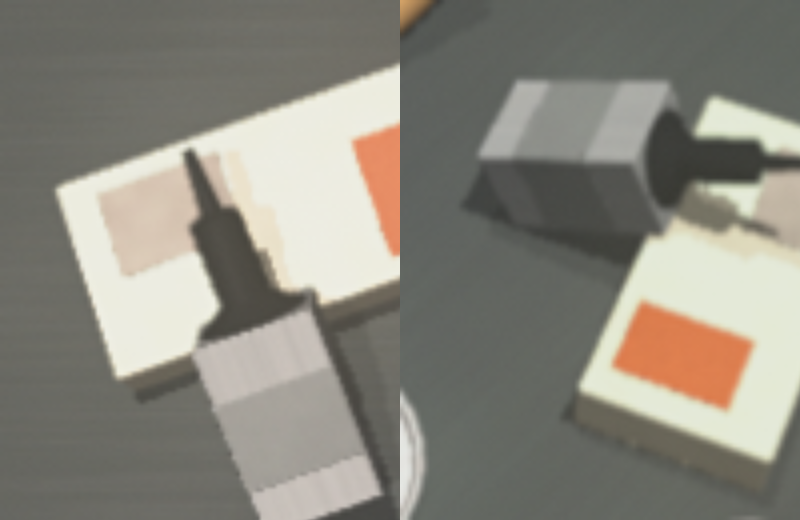

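The crop confirms the can: dark neck at about (221,208) in the top image, +x face down, body face up, spout over the brick. I do the offcut first, with offline fits of the can axis in the same step.

```bash
cat >> h.py <<'E'
from scipy.spatial.transform import Rotation as R
def quat(z,x):
    z=np.array(z,float); z/=np.linalg.norm(z); x=np.array(x,float); x-=z*(x@z); x/=np.linalg.norm(x)
    return R.from_matrix(np.c_[x,np.cross(z,x),z]).as_quat(scalar_first=True)
def down(phi): return quat([0,0,-1],[np.cos(phi),np.sin(phi),0])
def st(msg=""):
    s=arm.observe(); print(msg,"t",round(s["time"],2),"p",np.round(s["eef_pos"],4),"w",round(s["gripper_width"],4),"F",np.round(s["contact_force"],1),"q",np.round(s["joint_positions"],2))
E
python3 - <<'E'
from h import *
a=np.deg2rad(49.7); cand=[down(a),down(a+np.pi)]
p=[.510,-.058,.095]
js=[arm.ik([p[0],p[1],.2],q) for q in cand]; i=int(np.argmin([9 if j is None else abs(j[5]) for j in js])); print(js,i)
q=cand[i]; phi=a+i*np.pi
st(); arm.move_to([p[0],p[1],.2],q); st("above")
arm.gripper_to(.065)
print(arm.move_linear(p,.12,contact_N=8)); st("low"); arm.gripper_to(0.0); st("gripped")
arm.move_linear([p[0],p[1],.19],.2); st("up")
b=[np.pi/2,-np.pi/2]; B=[down(x) for x in b]; c=[.498,-.315]
J=[arm.ik([c[0],c[1],.19],x) for x in B]; cur=arm.observe()["joint_positions"]
k=int(np.argmin([99 if j is None else abs(j[5]-cur[5]) for j in J]))
arm.move_to([c[0],c[1],.19],B[k]); st("over bin")
print(arm.move_linear([c[0],c[1],.098],.12,contact_N=6)); st("down")
arm.gripper_to(.05); st("open"); arm.move_linear([c[0],c[1],.2],.25); st("off")
# can, offline
C=pickle.load(open("top0.pkl","rb")); P=cloud(C); F=C["frame"].astype(int); z=P[...,2]
m=np.zeros(z.shape,np.uint8); m[140:275,165:300]=1
br=((F.min(-1)>190)&(m>0)).astype(np.uint8)
n,l,s_,_=cv2.connectedComponentsWithStats(br); L=1+np.argmax(s_[1:,4]); q=P[(l==L)&(z>.03)&(z<.05)]
r=cv2.minAreaRect((q[:,:2]*1000).astype(np.float32)); print("brick",r)
nk=(m>0)&(z>.07)&(F.max(-1)<110); w=P[nk]; d=w-w.mean(0); v=np.linalg.svd(d,full_matrices=0)[2][0]; print("dark",w.mean(0),v,np.rad2deg(np.arctan2(v[1],v[0])),len(w))
bd=(m>0)&(z>.052)&(F.max(-1)>120)&(np.hypot(P[...,0]-.515,P[...,1]-.186)<.08); w=P[bd]; r=cv2.minAreaRect((w[:,:2]*1000).astype(np.float32)); print("body",r,w[:,2].min(),w[:,2].max())
cc=w.mean(0); u=np.linalg.svd(w-cc,full_matrices=0)[2]; print(cc,u)
E
```

```text
[array([-1.16161314e-01,  3.10256822e-01,  1.96200405e+00, -4.44089210e-16,
        8.69331783e-01, -9.83589953e-01]), array([-1.16161314e-01,  3.10256822e-01,  1.96200405e+00, -4.44089210e-16,
        8.69331783e-01,  2.15800270e+00])] 0
 t 0.1 p [0.1743 0.5999 0.302 ] w 0.0921 F [ 0.3  0.4 -0.1] q [ 1.29  0.35  1.63 -0.    1.16 -0.  ]
above t 2.73 p [ 0.5102 -0.0574  0.2001] w 0.0917 F [-0.1 -0.1  0.3] q [-0.12  0.31  1.96  0.    0.87 -0.98]
False
low t 4.33 p [ 0.5103 -0.058   0.0955] w 0.065 F [ 0.7 -0.6 -0.1] q [-0.12  0.48  2.02  0.    0.64 -0.98]
gripped t 4.94 p [ 0.51   -0.0581  0.0952] w 0.0299 F [-1.2 -0.8  4. ] q [-0.12  0.48  2.02 -0.    0.64 -0.98]
up t 5.57 p [ 0.5095 -0.0579  0.1893] w 0.0298 F [-0.4 -0.3 -2.7] q [-0.12  0.33  1.97  0.    0.85 -0.98]
over bin t 6.63 p [ 0.4976 -0.3141  0.1888] w 0.0299 F [ 0.4  0.6 -2.8] q [-0.57  0.43  1.81  0.    0.91 -2.14]
False
down t 7.55 p [ 0.4985 -0.3151  0.0986] w 0.0298 F [-0.8 -0.1 -2.7] q [-0.57  0.56  1.85  0.    0.73 -2.14]
open t 8.03 p [ 0.4981 -0.3151  0.0983] w 0.0502 F [ 0.3 -0.7 -0.1] q [-0.57  0.56  1.85  0.    0.73 -2.14]
off t 8.59 p [ 0.4979 -0.315   0.2002] w 0.0499 F [ 1.   0.1 -0.1] q [-0.57  0.41  1.8  -0.    0.93 -2.14]
brick ((630.2658081054688, 195.08990478515625), (113.11902618408203, 228.4208221435547), 18.968021392822266)
dark [0.58270234 0.20707768 0.09720381] [-0.8275912  -0.4903523  -0.27321682] -149.35302746323367 553
body ((524.099609375, 190.77700805664062), (130.34054565429688, 65.33992767333984), 19.091182708740234) 0.052602840353066505 0.10566104762260276
[0.5091093  0.18544435 0.08116955] [[-0.86292824 -0.30933279 -0.39958488]
 [-0.33493931  0.94222006 -0.00608374]
 [-0.37837879 -0.12858685  0.91667601]]
```

```bash
cat >> h.py <<'E'
psi=np.deg2rad(18.97); NECK=np.array([.5966,.2151,.091]); DISH=np.array([.5145,-.0665])
def pose(grasp,ang,az,sgn):
    "grasp point, tool-z elevation angle (rad) in vertical plane of azimuth az -> TCP pos, quat"
    hv=np.array([np.cos(az),np.sin(az),0]); t=np.cos(ang)*hv+np.sin(ang)*np.array([0,0,1])
    return np.array(grasp)-.069*t, quat(t,sgn*np.array([-np.sin(az),np.cos(az),0]))
E
python3 - <<'E'
from h import *
d=np.deg2rad
for sgn in (1,-1):
  for e in (-110,-100,-90,-80):
    j=arm.ik(*pose(NECK,d(e),psi,sgn)); 
    print(sgn,e,None if j is None else np.round(j,2))
    for az in (19,-7,-30):
        k=arm.ik(*pose([*DISH,.147],d(e+64),d(az),sgn)); print("   ",az,None if k is None else np.round(k,2))
c=snap("top"); P=cloud(c); z=P[...,2]
q=P[(abs(P[...,0]-.498)<.09)&(abs(P[...,1]+.315)<.06)&(z>.015)]; print("offcut",len(q),cv2.minAreaRect((q[:,:2]*1000).astype(np.float32)),np.percentile(q[:,2],[10,50,90]))
E
```

```text
1 -110 [ 0.34  0.7   1.44  0.    1.35 -1.56]
    19 [-0.46  0.22  2.39  1.69  0.52  2.38]
    -7 [-0.14  0.17  2.47  3.1   0.27  1.6 ]
    -30 None
1 -100 [ 0.34  0.61  1.58  0.    1.13 -1.56]
    19 [-0.56  0.33  2.46  1.99  0.76  1.97]
    -7 [-0.14  0.29  2.57  3.12  0.66  1.58]
    -30 [0.25 0.32 2.49 4.15 0.73 1.22]
1 -90 [ 0.34  0.52  1.72 -0.    0.9  -1.56]
    19 [-0.64  0.5   2.51  2.11  1.04  1.7 ]
    -7 [-0.14  0.51  2.64  3.12  1.13  1.57]
    -30 [0.33 0.5  2.54 4.04 1.05 1.48]
1 -80 [ 0.34  0.46  1.86 -0.    0.65 -1.55]
    19 [-0.71  0.7   2.52  2.12  1.33  1.5 ]
    -7 None
    -30 [0.39 0.71 2.56 4.03 1.37 1.67]
-1 -110 [0.34 0.7  1.44 0.   1.35 1.58]
    19 [-0.46  0.22  2.39  1.69  0.52 -0.76]
    -7 [-0.14  0.17  2.47  3.1   0.27 -1.54]
    -30 None
-1 -100 [0.34 0.61 1.58 0.   1.13 1.58]
    19 [-0.56  0.33  2.46  1.99  0.76 -1.17]
    -7 [-0.14  0.29  2.57  3.12  0.66 -1.56]
    -30 [ 0.25  0.32  2.49  4.15  0.73 -1.92]
-1 -90 [ 0.34  0.52  1.72 -0.    0.9   1.58]
    19 [-0.64  0.5   2.51  2.11  1.04 -1.44]
    -7 [-0.14  0.51  2.64  3.12  1.13 -1.57]
    -30 [ 0.33  0.5   2.54  4.04  1.05 -1.66]
-1 -80 [ 0.34  0.46  1.86 -0.    0.65  1.59]
    19 [-0.71  0.7   2.52  2.12  1.33 -1.64]
    -7 None
    -30 [ 0.39  0.71  2.56  4.03  1.37 -1.47]
offcut 8404 ((488.2319641113281, -314.9801025390625), (160.4364013671875, 119.8632583618164), 0.07154406607151031) [0.22820124 0.50993717 0.54503493]
```

```bash
python3 - <<'E'
from h import *
d=np.deg2rad
N=NECK+.003*np.array([np.cos(psi)*.9,np.sin(psi)*.9,.438])
for e in (-115,-120,-125,-130,-135):
    j=arm.ik(*pose(N,d(e),psi,-1)); print(e,None if j is None else np.round(j,2))
    for zz in (.15,.25):
     for az in (0,-7.3):
      k=arm.ik(*pose([*DISH,zz],d(e+64),d(az),-1)); print("   ",az,zz,None if k is None else np.round(k,2))
c=snap("top"); save(c,"pics/top1.png"); P=cloud(c); z=P[...,2]; F=c["frame"].astype(int)
print("offcut z sample",[(u,v,P[v,u].round(3)) for u,v in ((468,235),(468,250),(475,250),(468,265))])
E
```

```text
-115 [0.34 0.75 1.36 0.   1.46 1.58]
    0 0.15 [-0.22  0.14  2.41  2.05  0.16 -0.66]
    -7.3 0.15 [-0.13  0.14  2.41  3.09  0.09 -1.53]
    0 0.25 [-0.22 -0.09  2.31  0.51  0.29  0.9 ]
    -7.3 0.25 [-0.13 -0.1   2.31  0.02  0.24  1.55]
-120 [0.34 0.81 1.29 0.   1.56 1.58]
    0 0.15 [-0.21  0.13  2.35  0.96  0.14  0.44]
    -7.3 0.15 [-0.13  0.12  2.35  0.05  0.07  1.51]
    0 0.25 [-0.21 -0.08  2.25  0.3   0.4   1.12]
    -7.3 0.25 [-0.13 -0.08  2.25  0.01  0.38  1.56]
-125 [0.34 0.86 1.23 0.01 1.67 1.58]
    0 0.15 [-0.19  0.13  2.29  0.4   0.24  1.01]
    -7.3 0.15 [-0.13  0.13  2.29  0.01  0.21  1.55]
    0 0.25 [-0.19 -0.05  2.19  0.19  0.52  1.24]
    -7.3 0.25 [-0.13 -0.06  2.19  0.01  0.5   1.56]
-130 [0.34 0.91 1.16 0.01 1.77 1.58]
    0 0.15 [-0.18  0.14  2.23  0.2   0.36  1.22]
    -7.3 0.15 [-0.13  0.14  2.23  0.01  0.35  1.56]
    0 0.25 [-0.18 -0.03  2.13  0.12  0.63  1.31]
    -7.3 0.25 [-0.13 -0.03  2.13  0.    0.62  1.56]
-135 [0.34 0.97 1.09 0.01 1.87 1.58]
    0 0.15 [-0.17  0.16  2.17  0.12  0.49  1.31]
    -7.3 0.15 [-0.13  0.16  2.17  0.    0.48  1.56]
    0 0.25 [-0.17  0.01  2.07  0.08  0.74  1.35]
    -7.3 0.25 [-0.13  0.01  2.07  0.    0.73  1.56]
offcut z sample [(468, 235, array([ 0.498, -0.259,  0.214])), (468, 250, array([ 0.471, -0.257,  0.216])), (475, 250, array([ 0.469, -0.267,  0.224])), (468, 265, array([ 0.464, -0.313,  0.029]))]
```

View pics/top1.png

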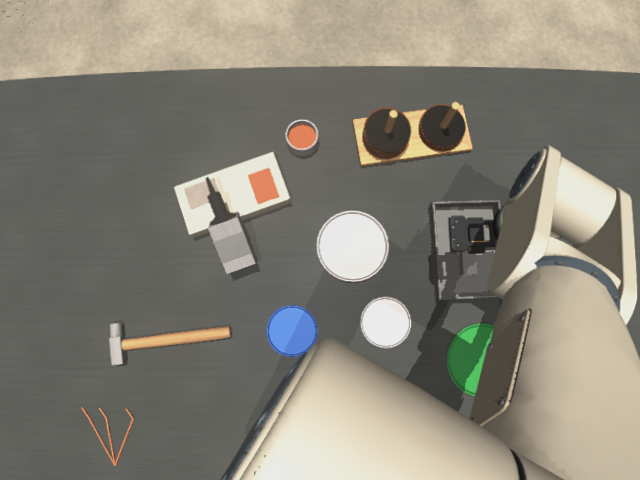

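The dish is now empty, and the arm hides the bin at (468,250). I move to a standoff above the neck and check it with the wrist camera.

```bash
python3 - <<'E'
from h import *
d=np.deg2rad; e=d(-125)
a=np.array([np.cos(psi)*.8988,np.sin(psi)*.8988,.4384])
N=NECK+.003*a
p,q=pose(N,e,psi,-1); t=R.from_quat(q,scalar_first=True).as_matrix()[:,2]
s=arm.observe(); arm.move_linear(np.array(s["eef_pos"])+[0,0,.08],.3)
arm.move_to(p-.12*t,q); arm.gripper_to(.07); st("standoff")
c=snap("wrist"); save(c,"pics/w0.png"); P=cloud(c); z=P[...,2]; F=c["frame"].astype(int)
rel=P-N; s_=rel@a; n=np.array([-np.sin(psi),np.cos(psi),0]); l=rel@n
m=(abs(s_)<.012)&(abs(l)<.04)&(z>.06)&(F.max(-1)<120); k=P[m]; print(m.sum(),"lateral range",l[m].min(),l[m].max(),"perp max",(rel@np.cross(n,a))[m].min(),(rel@np.cross(n,a))[m].max())
for lo in np.arange(-.035,.06,.01):
    mm=(abs(s_-lo)<.004)&(abs(l)<.05)&(z>.055)&(rel@np.cross(n,a)*0==0); 
    if mm.sum()>5: print(round(lo,3),mm.sum(),np.percentile(l[mm],[2,50,98]).round(4),"widthmid")
T=np.linalg.inv(c["T"]); x=T[:3,:3]@N+T[:3,3]; print("N px",cv2.projectPoints(x.reshape(1,1,3),np.zeros(3),np.zeros(3),np.array(c["mtx"]),np.array(c["D"]))[0].ravel())
E
```

```text
standoff t 12.69 p [0.7017 0.2512 0.2472] w 0.0698 F [-0.1  0.3  0.2] q [0.34 0.88 0.95 0.01 1.92 1.58]
236 lateral range -0.013797023565422816 0.012658919651767093 perp max -0.013344495485475585 0.014556593486787719
-0.035 1607 [-0.0255 -0.0004  0.0238] widthmid
-0.025 58 [-0.0135 -0.0008  0.0111] widthmid
-0.015 68 [-0.0132  0.0003  0.012 ] widthmid
-0.005 68 [-0.0128 -0.0008  0.0117] widthmid
0.005 83 [-0.013  -0.0011  0.011 ] widthmid
0.015 991 [-0.0128 -0.0004  0.0121] widthmid
0.025 76 [-0.0057 -0.0004  0.0048] widthmid
0.035 64 [-0.0048 -0.0004  0.004 ] widthmid
0.045 65 [-0.004  -0.0004  0.0033] widthmid
N px [324.42589238 236.40753737]
```

View pics/w0.png

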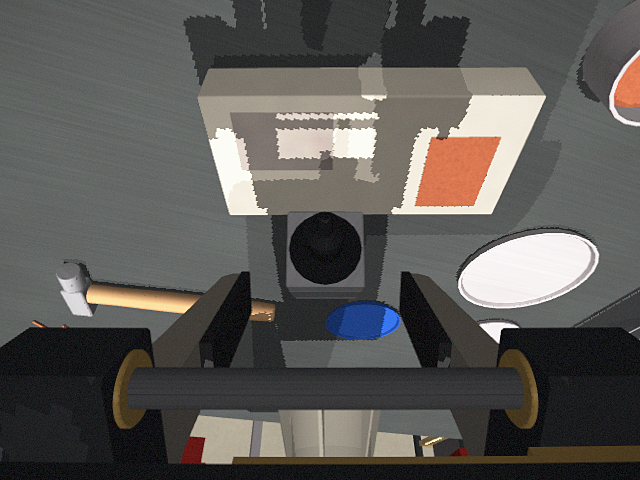

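The wrist view shows the neck centred between the fingers at (324,245); the lateral error is about 0.5 mm. Next: grip, lift, turn upright and check the tilt.

```bash
python3 - <<'E'
from h import *
d=np.deg2rad; e=d(-125)
a=np.array([np.cos(psi)*.8988,np.sin(psi)*.8988,.4384])
N=NECK+.003*a
p,q=pose(N,e,psi,-1)
print(arm.move_linear(p,.12,contact_N=10)); st("at neck"); arm.gripper_to(0.0); st("grip")
arm.move_linear(p+[0,0,.09],.1); st("lift")
p2,q2=pose([*(N[:2]-.03*a[:2]),.26],e+d(64),psi,-1)
print(arm.ik(p2,q2))
arm.move_linear(p2,.1,attitude=q2); st("turned")
c=snap("scene"); save(c,"pics/s1.png"); pickle.dump(c,open("s1.pkl","wb"))
c=snap("wrist"); pickle.dump(c,open("w1.pkl","wb"))
E
```

```text
False
at neck t 13.89 p [0.6372 0.2291 0.1495] w 0.0699 F [0.8 0.2 0.3] q [0.34 0.86 1.22 0.01 1.67 1.58]
grip t 14.61 p [0.6366 0.2288 0.1488] w 0.0275 F [0.1 0.1 0.1] q [0.34 0.86 1.23 0.01 1.67 1.58]
lift t 15.66 p [0.6363 0.2287 0.238 ] w 0.027 F [ 0.7 -0.6 -2.5] q [0.34 0.77 1.19 0.01 1.8  1.58]
[ 0.34902216  0.08731387  2.01839238 -0.01720169  0.52987363  1.60132467]
turned t 17.1 p [0.5421 0.1964 0.3201] w 0.0272 F [-0.4  1.  -3.9] q [ 0.35  0.09  2.02 -0.02  0.53  1.6 ]
```

View pics/s1.png

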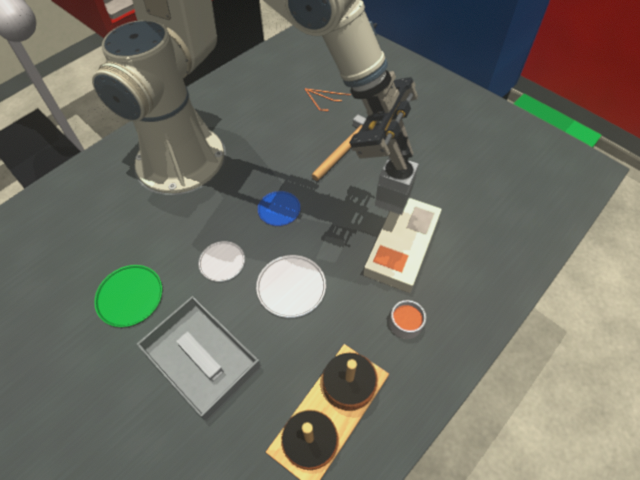

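Scene view: the offcut lies in the bin at (200,355) and the can hangs in the gripper at (397,180). I check its tilt from depth.

```bash
python3 - <<'E'
from h import *
a=np.array([np.cos(psi)*.8988,np.sin(psi)*.8988,.4384]); N=NECK+.003*a; G=np.array([*(N[:2]-.03*a[:2]),.26])
h=np.array([np.cos(psi),np.sin(psi),0]); n=np.array([-np.sin(psi),np.cos(psi),0]); k=np.array([0,0,1.])
for f in ("s1","w1"):
    c=pickle.load(open(f+".pkl","rb")); P=cloud(c); rel=P-G; u=np.dstack([rel@h,rel@n,rel@k])
    m=(np.abs(u[...,0])<.08)&(np.abs(u[...,1])<.05)&(u[...,2]<-.0)&(u[...,2]>-.17)
    if f=="s1": c_=c
    # per-pixel normals
    V=np.cross(np.roll(u,-2,1)-np.roll(u,2,1),np.roll(u,-2,0)-np.roll(u,2,0)); V/=np.linalg.norm(V,axis=-1,keepdims=True)+1e-12
    for name,ax in (("h",0),("n",1),("k",2)):
        mm=m&(np.abs(V[...,ax])>.85)
        w=u[mm]
        if len(w)<30: print(f,name,len(w)); continue
        for _ in range(3):
            cc=np.median(w,0); r=np.linalg.svd(w-w.mean(0),full_matrices=0)[2][2]; dd=(w-w.mean(0))@r; w=w[abs(dd)<max(.003,1.5*dd.std())]
        r*=np.sign(r[ax]); print(f,name,len(w),"normal",r.round(3),"centre",w.mean(0).round(4),"lo",w.min(0).round(3),"hi",w.max(0).round(3),"res",round(dd.std(),4))
c=pickle.load(open("s1.pkl","rb")); b=c["frame"][80:230,320:480,::-1]; w=pickle.load(open("w1.pkl","rb"))["frame"][:,:,::-1]
cv2.imwrite("pics/c2.png",np.hstack([cv2.resize(b,(400,375),interpolation=2),cv2.resize(w,(400,300)) if 0 else cv2.copyMakeBorder(cv2.resize(w,(400,300)),0,75,0,0,0)]))
E
```

```text
s1 h 204 normal [ 0.366 -0.889  0.275] centre [ 0.0035 -0.0148 -0.0676] lo [-0.033 -0.037 -0.142] hi [ 0.033  0.023 -0.   ] res 0.01
s1 n 734 normal [-0.004  1.    -0.01 ] centre [ 0.0011 -0.0342 -0.0871] lo [-0.028 -0.037 -0.139] hi [ 0.029 -0.03  -0.001] res 0.0011
s1 k 135 normal [ 0.025 -0.011  1.   ] centre [ 0.0064 -0.0152 -0.04  ] lo [-0.027 -0.033 -0.043] hi [ 0.029  0.024 -0.036] res 0.0019
w1 h 588 normal [ 0.127 -0.725 -0.677] centre [ 0.0064 -0.0019 -0.0295] lo [-0.027 -0.026 -0.045] hi [ 0.031  0.029 -0.   ] res 0.0069
w1 n 269 normal [-0.018  0.001 -1.   ] centre [ 0.0033 -0.0003 -0.0403] lo [-0.026 -0.032 -0.046] hi [ 0.03   0.031 -0.033] res 0.0074
w1 k 1136 normal [ 0.095 -0.001  0.996] centre [ 0.013  -0.0005 -0.0414] lo [-0.025 -0.031 -0.045] hi [ 0.03   0.03  -0.035] res 0.0013
```

View pics/c2.png

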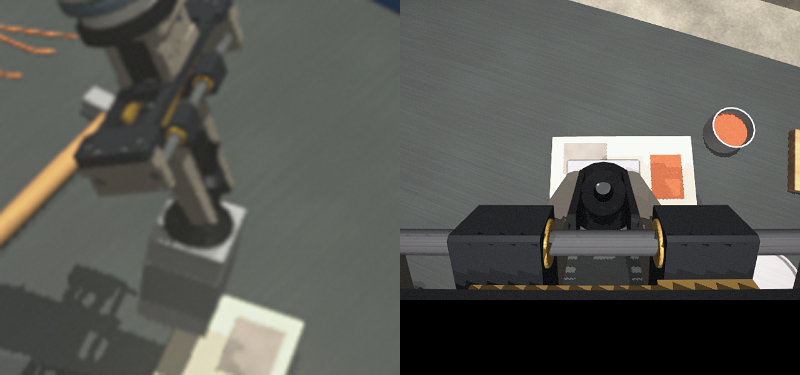

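```bash
python3 - <<'E'
from h import *
a=np.array([np.cos(psi)*.8988,np.sin(psi)*.8988,.4384]); N=NECK+.003*a; G=np.array([*(N[:2]-.03*a[:2]),.26])
h=np.array([np.cos(psi),np.sin(psi),0]); n=np.array([-np.sin(psi),np.cos(psi),0]); k=np.array([0,0,1.])
P=cloud(pickle.load(open("s1.pkl","rb"))); rel=P-G; u=np.dstack([rel@h,rel@n,rel@k])
m=(abs(u[...,1]+.034)<.004)&(abs(u[...,0])<.07)&(u[...,2]<-.04)&(u[...,2]>-.17); w=u[m]; H=[]
for z in np.arange(-.14,-.04,.01):
    s=w[abs(w[:,2]-z)<.005]
    if len(s)>5: H.append((z,*np.percentile(s[:,0],[3,97]))); print(np.round(H[-1],4),len(s))
print("rect",cv2.minAreaRect((w[:,[0,2]]*1000).astype(np.float32)))
H=np.array(H[1:-1]); print([np.polyfit(H[:,0],H[:,i],1) for i in (1,2)])
for az in (psi,np.deg2rad(10),np.deg2rad(-7.3)):
  for z in (.22,.153): print(arm.ik(*pose([*DISH,z],np.deg2rad(-61),az,-1)))
E
```

```text
[-0.14   -0.0309  0.0302] 74
[-0.13   -0.0289  0.0305] 81
[-0.12   -0.0286  0.0302] 84
[-0.11   -0.0313  0.031 ] 85
[-0.1    -0.0302  0.0307] 96
[-0.09   -0.0292  0.0308] 92
[-0.08   -0.0305  0.0314] 91
[-0.07   -0.0297  0.03  ] 107
[-0.06   -0.0286  0.0304] 100
[-0.05   -0.0295  0.0309] 100
rect ((0.11431884765625, -94.41224670410156), (65.59012603759766, 108.7935562133789), 0.006221420131623745)
[array([ 0.0007264 , -0.02954938]), array([9.39330821e-05, 3.06392110e-02])]
[-0.32731637  0.03254054  2.18394576  0.56512607  0.58705919  0.49021893]
[-0.32731637  0.1557723   2.24623157  0.76954145  0.44041717  0.25638856]
[-0.26809329  0.00938623  2.20786714  0.44603858  0.50219094  0.78090371]
[-0.26809329  0.13598585  2.27167597  0.6729599   0.33963784  0.53330617]
[-0.13330571 -0.00973113  2.22697928  0.00703904  0.41821558  1.55920656]
[-0.13330571  0.11968627  2.29209162  0.01288725  0.22369462  1.55307278]
```

The can is upright to within 0.1°. Now I carry it over and lower it gently with a contact stop.

```bash
python3 - <<'E'
from h import *
d=np.deg2rad; az=d(-7.3); e=d(-61)
p,q=pose([*DISH,.25],e,az,-1); arm.move_to(p,q); st("over")
pl,_=pose([*DISH,.162],e,az,-1); arm.move_linear(pl,.08); st("pre")
pf,_=pose([*DISH,.143],e,az,-1); print(arm.move_linear(pf,.02,contact_N=4)); st("touch")
c=snap("scene"); save(c,"pics/s2.png")
P=cloud(c); h=np.array([np.cos(az),np.sin(az),0]); n=np.array([-np.sin(az),np.cos(az),0]); rel=P-[*DISH,0]
u=np.dstack([rel@h,rel@n,rel[...,2]]); 
m=(abs(u[...,1]+.034)<.004)&(abs(u[...,0])<.05)&(u[...,2]>.02)&(u[...,2]<.13)
print("face",cv2.minAreaRect((u[m][:,[0,2]]*1000).astype(np.float32)),m.sum(),u[m].mean(0))
E
```

```text
over t 18.28 p [ 0.4819 -0.0618  0.3106] w 0.0269 F [-1.2  1.  -4.4] q [-0.13 -0.06  2.19  0.01  0.5   1.56]
pre t 19.53 p [ 0.4817 -0.0623  0.2228] w 0.0272 F [ 0.  -0.7 -3.9] q [-0.13  0.1   2.28  0.01  0.25  1.55]
True
touch t 20.17 p [ 0.4815 -0.0623  0.2105] w 0.0275 F [-1.8 -1.   7.4] q [-0.13  0.13  2.29  0.01  0.21  1.55]
face ((1.0468177795410156, 67.48513793945312), (65.27012634277344, 94.6748046875), 0.16062968969345093) 342 [ 0.00346106 -0.03325202  0.07360381]
```

View pics/s2.png

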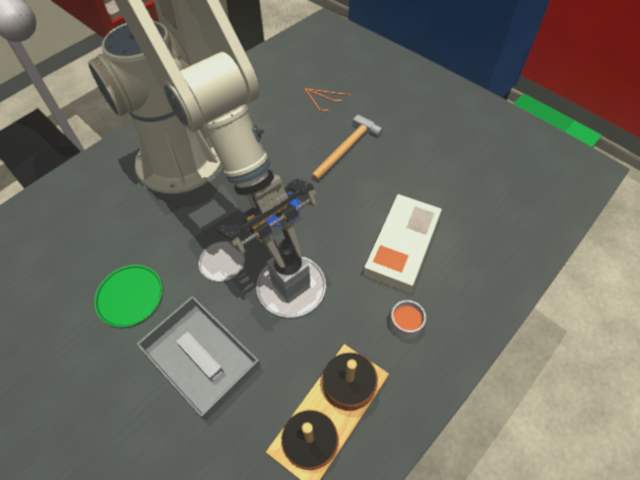

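The can stands in the dish centre at (290,285), upright and in contact. I release it and back off along the tool axis.

```bash
python3 - <<'E'
from h import *
az=np.deg2rad(-7.3)
arm.gripper_to(.06); st("open")
s=arm.observe(); t=R.from_quat(s["eef_rot"],scalar_first=True).as_matrix()[:,2]
arm.move_linear(np.array(s["eef_pos"])-.13*t,.12); st("back")
arm.sleep(.5); c=snap("scene"); save(c,"pics/s3.png"); P=cloud(c); F=c["frame"].astype(int)
h=np.array([np.cos(az),np.sin(az),0]); n=np.array([-np.sin(az),np.cos(az),0]); rel=P-[*DISH,0]
u=np.dstack([rel@h,rel@n,rel[...,2]])
m=(abs(u[...,1]+.034)<.004)&(abs(u[...,0])<.05)&(u[...,2]>.02)&(u[...,2]<.125)
print("face",cv2.minAreaRect((u[m][:,[0,2]]*1000).astype(np.float32)),m.sum())
w=u[m]; print("normal",np.linalg.svd(w-w.mean(0),full_matrices=0)[2][2],"top",w[:,2].max())
z=P[...,2]; b=(abs(P[...,0]-.498)<.09)&(abs(P[...,1]+.315)<.06)&(z>.028)&(z<.06); q=P[b]
print("offcut",cv2.minAreaRect((q[:,:2]*1000).astype(np.float32)),np.percentile(q[:,2],[5,50,95]))
E
```

```text
open t 20.86 p [ 0.4802 -0.0621  0.2096] w 0.0596 F [ 0.6 -0.2  0.4] q [-0.13  0.13  2.3   0.01  0.22  1.55]
back t 22.09 p [ 0.4179 -0.0541  0.3229] w 0.06 F [ 0.3 -0.7  0.9] q [-0.13 -0.2   2.28  0.01  0.56  1.56]
face ((0.2587146759033203, 66.53585815429688), (64.50215148925781, 91.85334777832031), 0.4818424880504608) 340
normal [ 0.01555077 -0.99973974  0.01669193] top 0.11245397047271743
offcut ((499.96240234375, -316.58966064453125), (113.33290100097656, 30.327363967895508), 0.01344348769634962) [0.03291584 0.03568281 0.03829422]
```

View pics/s3.png

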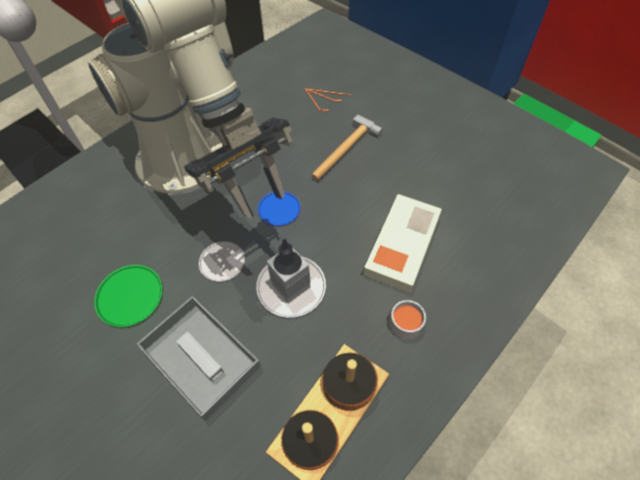

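The can stands free in the dish at (290,280), the offcut lies flat in the bin at (200,355), and the bystanders have not moved. I hand the job in.

```bash
python3 -c "
from h import *
print(arm.sign_off()); st()"
```

```text
the job is handed in; nothing more can be done
None
the job is handed in; nothing more can be done
```

The job is done and handed in at about 23 s of the 61 s allowed. I moved the offcut from the large white dish to the bin floor. Then I gripped the can by its neck, turned it upright in the air, lowered it at about 2 cm/s until it touched, released it and backed off.

Last checks, from one scene view taken after release:
- **Oil can:** its face outline leans about 0.5° and the fitted face normal about 1°, so both are well under 0.06 rad. Its axis is within about 3 mm of the dish centre.
- **Offcut:** it lies flat, about 3 mm from the bin centre. Its top is at about 35 mm, which matches a flat tube on the 4 mm floor.
- **Robot and bystanders:** the tool force was near zero, so nothing is being touched. By eye, the flux tin, disc stand and hammer have not moved; I did not measure them.

Two early measurements failed and I redid them: the first neck colour mask found nothing, and one offcut depth check was blocked by the arm. No final check failed. Setting the can down gave about 11 N of contact force, above the 4 N stop threshold I set.

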